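Hang a die plate on the bench balancer's sprung hook

ROBOT

A 6-joint arm with a two-finger parallel gripper is mounted at the origin on the work surface. World frame = base frame: x ahead of the robot, y to its left, z up, the work surface at z = 0. Lengths are in m, angles in rad, forces in N, time in s.
With the tool pointing down it reaches from about 0.3 to 0.775 m from the base axis. Payload 14.6 kg.
Tool frame: the origin (TCP) lies midway between the tips of the shut fingers; the grasp point (between the pads) lies 19 mm behind it; z points along the fingers, y is the line along which they close (so a half turn about z gives the same grasp; the last joint's range is limited). The gripper opens to 94 mm and grips with 3 to 60 N. Pads are 16 mm wide; open, the fingers measure 119 mm over their backs; the gripper's body (75 mm by 177 mm) begins 78 mm behind the grasp point.
Start: joints at [-1.201, 0.3, 1.521, -0, 1.321, -0.067], TCP at [0.233, -0.498, 0.205] pointing down, gripper open.
Joint ranges: [-3.03, 3.03], [-0.79, 2.21], [0.23, 2.52], [-1.04, 4.18], [0, 3.07], [-2.55, 2.55]. Speed limits (rad/s): [2.22, 2.22, 2.57, 3.14, 3.14, 3.14].

INTERFACE

Orientations are given as [roll, pitch, yaw] about the fixed x, y, z axes, in that order (R = Rz(yaw) Ry(pitch) Rx(roll)).
In Python, from station import telemetry, optics, ctrl gives the robot as it stands.
- The arm moves only by the tool carry_out, never from a script. Its argument "plan" is a list that holds one entry, the list of rows, each a list of 7 numbers: the shift along the tool's x, y, z in mm, then the turn, a rotation vector about the tool's x, y, z in rad, then the finger opening in mm, from 0 to 94. A call has 1 to 20 rows; each row shifts and turns the commanded pose from where the row before left it, along the tool's axes as they then stand; what a row does not reach is not made up. A row lasts 1/12 s, in which the tool goes at most 41.7 mm and 7.16 degrees, less where a joint would pass 70% of its speed; a pose out of reach is approached as far as the arm can. A call with a gripper value outside its range is refused whole. The fingers move at their own pace and stop on an object; "squeeze" is the grip in N (left out, the last holds). Time passes only in rows, so rows that do not move let the fingers close. It gives the time, the measured TCP pose, the force, the opening and the grip force at its end, in the units of the state.
- telemetry.get_obs(): the state, without advancing time (a new reading comes with each control period).
- optics.camera(name): name is "scene" or "top" or "wrist"; returns a dict with "pixels" (480x640x3 uint8, red, green, blue), "intrinsics" (3x3 intrinsics, pixels), "origin" and "rotation" of the camera in the world. Camera axes: x right, y down, z forward; pixel columns grow to the right and rows downward; lengths in m; the calibration is good to about 2 mm. A picture is of the moment at which its call begins. There is no depth.
- ctrl.hand_in(): hands the job in; it is judged then, once.
The state is a dict: "time_s": time; "qpos": joint angles; "joint_vel": joint speeds; "tau": joint torques, N m; "ee_pos": TCP position; "eef_rot": TCP orientation; "force": force on the tool from outside, world axes, zero at the start; "moment": the same for the moment, N m; "grip_width": finger opening in m; "grip_force": force on a finger pad.
Only numpy, scipy, OpenCV 4.12 (cv2) and the standard library are available. Lean on these libraries where they do the work, as an engineer would, in place of code of your own. Each camera call takes 0.05 s, during which the arm holds its last target. There are 200 camera calls.

TASK

Take the red knob of the bench balancer, pull its sprung hook down beside the bail of the aluminium die plate and ease the bail in past the spring latch, fully into the hook's throat (the plate and its tray slide until the plate meets a stop, so go by feel), without ramming or forcing the plate, while the plate is still in its wooden nest. Then let the hook come up gently with the plate, never letting it snap upwards, until the balancer alone carries the plate hanging clear above the nest, and let go of the knob. Leave the oil bottle, bushing and V-block where they are.

Things in the scene. Friction and masses are not known exactly. Their poses are not given: they have to be found in the camera images.
- balancer: Fixed balancer: grey foot 110 x 110 x 12 mm, steel post 26 mm thick, blue spring reel on top (to 382 mm). Origin: centre of the foot's underside, on the post's axis, z up; -x is where the boom points at swing 0. A sprung carriage on the post carries a boom (at rest centred 248 mm above the bench) that swings about the post and telescopes; knob on top of its end, hook under it.
- hook_knob (a point): Grip point on the axis of the red upright knob (28 mm in diameter, 40 mm tall) on the boom's end: 22 mm above the black collar at its foot (54 mm in diameter, can be pressed down by the fingertips), 18 mm below its top; 240 mm from the post at reach 0, 288 mm above the bench at lift 0. Knob, boom end and hook are one rigid piece that stays upright.
- hook_seat (a point): Where the bail bar's axis rests in the yellow hook, 95 mm straight below hook_knob. x runs to the post, z up, +y out of the hook's open side. Shank at y -16 to -8 mm, bowl bottom z -12, flat-topped beak y 6 to 18, top z +10. The bail enters level over the beak, axis 14 to 28 above the seat, until the shank stops it (y -3); then, as the hook rises, it drops to the seat if its y is below +2.
- lift (a joint): Carriage height, m: 0 at the top stop (rest, hook seat 193 mm above the bench), grows downwards, to 0.16. Spring: the empty hook pulls up with 2.5 N at 0 and 0.8 N more per 10 mm of pull (14 N at 0.14), friction 0.8 N either way, little damping: let go when pulled down, it snaps up. With the plate on it balances where this pull equals the plate's weight.
- swing (a joint): Swing of the boom about the post, rad: free, slight friction 0.05 N m, -0.7 to 0.7. Positive is anticlockwise seen from above and moves the hook to its own -y side (away from its open side).
- reach (a joint): Telescoping of the boom, m: free to slide with 0.4 N friction, -0.03 to 0.03, positive away from the post.
- latch (a joint): Thin steel spring latch (25 mm long, 3 mm thick), pivoted on the hook's shank 31 mm above the seat, slanting across the hook's mouth down to the beak, rad: 0 closed, opens inwards only (0.7 when folded against the shank) and springs shut. Pushing it in with the bail takes 1.5 to 3 N sideways, enough to slide the plate first.
- die_plate: Loose aluminium plate 100 (x) x 110 (y) x 16 mm with an upright round steel bail on top along x; 0.55 to 0.9 kg. Origin: centre of its underside, z up. It lies on the nest's floating tray; pushed in its +y direction, plate and tray slide together, 6 to 23 mm, until the plate meets the nest's stop. There, a sideways push on the bail above about 6 N may tip it.
- bail_bar (a point): Middle of the bail's top bar on its axis, 60 mm above the plate's underside (44 mm above its top face). The bar is 7 mm round, runs along the plate's x axis and is 69 mm clear between its legs.
- nest: Fixed wooden nest 130 x 168 mm with a white floating tray with low brass edges (0.4 N to slide it in +y); the plate's underside is 12 mm above the bench. Nest axes lie within 0.35 rad of hook_seat's with the hook at the bail. On its +y side stands a brass stop bar 20 mm high, set elsewhere each time and not measured: find it by feel. Origin: on the bench, 12 mm in -y of the outline's centre.
- oil_bottle: Loose white bottle with red cap, 52 mm in diameter, 110 mm tall, bystander. Origin: centre of its underside.
- bushing: Loose brass bushing, 52 mm in diameter, 45 mm tall, standing on end, bystander. Origin: centre of its underside.
- v_block: Loose steel V-block 60 x 50 x 42 mm, bystander. Origin: centre of its underside.
Mind the look-alikes: they are no part of the job. There is more than one size of the die_plate; the one meant has the size given above.

How it is judged:
On the way:
1. the bail lies in the bowl of the hook under the shut latch while the plate is still in its nest (raised less than 12 mm) (y of bail_bar in the frame of hook_seat between -0.007 and 0.007 m and z of bail_bar in the frame of hook_seat between -0.007 and 0.007 m and x of bail_bar in the frame of hook_seat between -0.036 and 0.036 m and value of joint latch below 0.15 rad and z of die_plate in the frame of nest below 0.024 m), for 0.05 s.
At the end, for the whole second after the job is handed in: The bail bar lies in the hook's bowl (within 7 mm of the seat in y and z, 36 mm in x), latch shut (under 0.15 rad); the plate hangs 15 mm or more above where it lay, touching only the hook, nearly still (0.05 m/s, 0.6 rad/s); the knob is released (y of bail_bar in the frame of hook_seat between -0.007 and 0.007 m and z of bail_bar in the frame of hook_seat between -0.007 and 0.007 m and x of bail_bar in the frame of hook_seat between -0.036 and 0.036 m and value of joint latch below 0.15 rad and z of die_plate in the frame of nest above 0.027 m and contact force between die_plate and nest below 0.2 N and linear speed of die_plate below 0.05 m/s and angular speed of die_plate below 0.6 rad/s and contact force between the fingers and balancer below 0.2 N).
It fails at once if the sprung hook snaps upwards (faster than 0.2 m/s) (velocity of joint lift below -0.2 m/s).
It fails at once if the hook is rammed against the plate or its bail with more than 25 N (contact force between balancer and die_plate above 25 N).
It fails at once if the plate is forced against its nest with more than 30 N (contact force between die_plate and nest above 30 N).
It fails at once if the oil bottle, bushing or V-block is moved more than 15 mm or tipped (distance of any of oil_bottle, bushing, v_block from where it was at the start of the episode above 0.015 m or angle between any of oil_bottle, bushing, v_block's own z axis and vertical above 0.3 rad).
It also fails if it takes over 54 s, if anything falls off the work surface, if the arm or the gripper's body presses on something with over 40 N, if the wrist force passes 120 N, or if a joint passes its speed limit or range.

## Working session

There is one attempt and no reset: what is moved stays moved. The work goes in short steps, Python scripts to look and compute and a tool call to move; the robot and the scene stay as the last step left them, time stands still between calls to the robot, and variables do not carry over. Pictures are saved under pics/ and viewed, at most 10 in all, crops included, and the job is handed in when it is done.

Besides the shell and the picture viewer there is one more tool, called after "Call:" as name(argument=value, ...), one argument or row to a line, values as JSON. carry_out: Moves the arm, as the interface text tells. Its arguments: {"type":"object","properties":{"plan":{"type":"array","items":{"type":"array","items":{"type":"array","items":{"type":"number"}}}},"squeeze":{"type":"number"}},"required":["plan"]}

```bash
mkdir -p pics; ls; cat > h.py <<'E'
import numpy as np, cv2, pickle
from station import telemetry, optics, ctrl
def grab(n,tag):
    c=optics.camera(n); cv2.imwrite(f'pics/{tag}.png',c['pixels'][:,:,::-1]); pickle.dump(c,open(f'{tag}.pkl','wb')); return c
def load(tag): return pickle.load(open(f'{tag}.pkl','rb'))
def ray(c,u,v):
    K=np.array(c['intrinsics']);d=np.linalg.inv(K)@[u,v,1.];return np.array(c['origin']),np.array(c['rotation'])@d
def onz(c,u,v,z):
    o,d=ray(c,u,v);return o+d*(z-o[2])/d[2]
def proj(c,p):
    q=np.array(c['rotation']).T@(np.array(p)-c['origin']);q=np.array(c['intrinsics'])@q;return q[:2]/q[2]
def tri(c1,p1,c2,p2):
    o1,d1=ray(c1,*p1);o2,d2=ray(c2,*p2)
    s=np.linalg.lstsq(np.c_[d1,-d2],o2-o1,rcond=None)[0];a=o1+s[0]*d1;b=o2+s[1]*d2
    return (a+b)/2,np.linalg.norm(a-b)
E
python3 - <<'E'
from h import *
for n in('scene','top'):
    c=grab(n,n+'0');print(n,c['origin'],c['rotation'],c['intrinsics'])
a=cv2.imread('pics/top0.png');b=cv2.imread('pics/scene0.png')
print(telemetry.get_obs())
E
```

```text
pics
scene [1.21802082 0.18322273 1.03065423] [-2.46567951  0.00257641  1.82385776] [[547.59277891   0.         321.56427356]
 [  0.         547.59277891 235.52338233]
 [  0.           0.           1.        ]]
top [0.51386544 0.00182616 1.18578292] [-3.07720352 -0.02319915 -1.59617088] [[501.25530678   0.         325.32067928]
 [  0.         501.25530678 248.90478244]
 [  0.           0.           1.        ]]
{'time_s': 0.1, 'qpos': array([-1.20056750e+00,  3.00435512e-01,  1.52148555e+00, -3.55556964e-05,
        1.32072250e+00, -6.65857874e-02]), 'joint_vel': array([ 7.94452506e-04, -6.38591828e-04, -9.00403370e-04,  2.96622667e-05,
       -5.35217040e-04,  5.97212007e-04]), 'tau': array([ 3.18115599e-03, -5.32645154e+01, -3.53281474e+01,  7.10438238e-02,
        2.34790274e-02, -4.92987010e-05]), 'ee_pos': array([ 0.2325933 , -0.49814494,  0.20494627]), 'eef_rot': array([-3.14054178e+00, -3.55598772e-05,  4.36823410e-01]), 'force': array([ 0.24411493, -0.44177176, -0.52891475]), 'moment': array([-0.02460288,  0.0068748 , -0.01516763]), 'grip_force': 0.0, 'grip_width': 0.093960779560744}
```

```bash
python3 - <<'E'
s=open('h.py').read()
s=s.replace("def grab","from scipy.spatial.transform import Rotation as Ro\ndef RM(c): return Ro.from_euler('xyz',c['rotation']).as_matrix()\ndef grab",1).replace("np.array(c['rotation'])","RM(c)")
open('h.py','w').write(s)
E
```

```text
(no output)
```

View pics/top0.png

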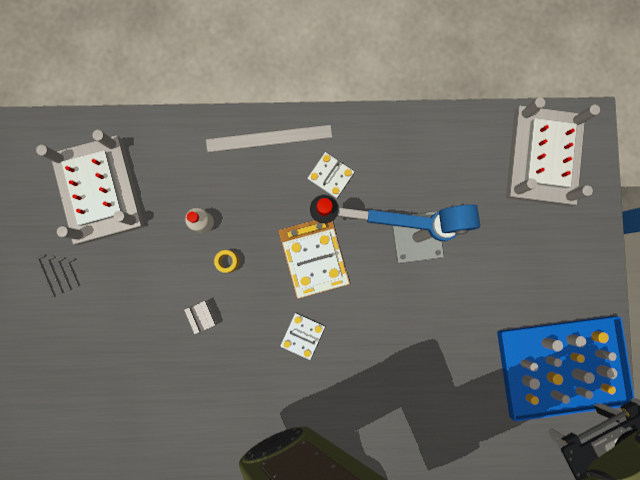

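View pics/scene0.png

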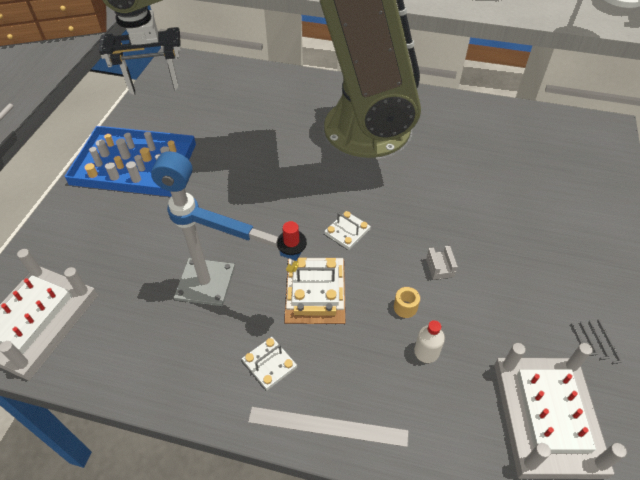

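```bash
python3 - <<'E'
from h import *
a=cv2.imread('pics/top0.png')[150:310,260:400];b=cv2.imread('pics/scene0.png')[200:340,215:375]
cv2.imwrite('pics/crop0.png',np.hstack([cv2.resize(a,(420,480),interpolation=2),cv2.resize(b,(380,332),interpolation=2) if 0 else cv2.copyMakeBorder(cv2.resize(b,(380,332),interpolation=2),0,148,0,0,0)]))
E
```

```text
(no output)
```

View pics/crop0.png

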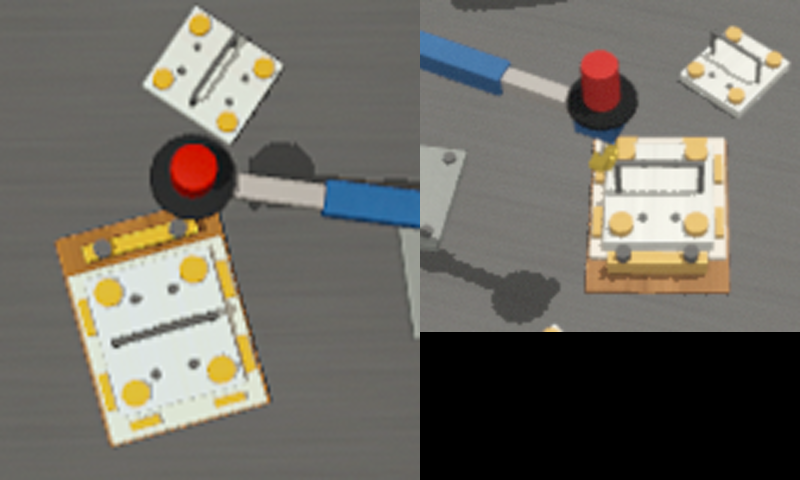

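The top view shows three plates: (331,174) and (303,337) are small loose plates. The one at (315,258) sits in the wooden nest with the brass edges and is clearly the largest, so it should be the 100x110 plate; I'll check its size below. The red knob is at (324,206), on the stop side of the bail, and the stop bar is at (305,229).

```bash
cat > meas.py <<'E'
from h import *
def red(c,box):
    p=c['pixels'].astype(int);m=((p[...,0]>130)&(p[...,1]<60)&(p[...,2]<60)).astype(np.uint8)
    k=np.zeros_like(m);x0,y0,x1,y1=box;k[y0:y1,x0:x1]=1;m*=k
    return m
def dark(c,box,th=95):
    x0,y0,x1,y1=box;g=c['pixels'][y0:y1,x0:x1].max(2);m=(g<th).astype(np.uint8)
    n,l,s,ce=cv2.connectedComponentsWithStats(m,connectivity=8)
    return [(s[i].tolist(),l==i) for i in range(1,n) if s[i][4]>15]
E
python3 - <<'E'
from meas import *
t=load('top0');s=load('scene0')
m=red(t,(300,190,350,225));v,u=np.nonzero(m);print('red top',u.min(),u.max(),v.min(),v.max(),u.mean(),v.mean(),onz(t,u.mean(),v.mean(),.306))
m=red(s,(270,215,310,255));v,u=np.nonzero(m);print('red scene',u.min(),u.max(),v.min(),v.max(),u.mean())
for b in[(286,238,342,280)]:
    for st,mk in dark(t,b):
        v,u=np.nonzero(mk);print('top',st,np.c_[u+b[0],v+b[1]][[u.argmin(),u.argmax()]])
b=(285,255,345,300)
for st,mk in dark(s,b):
    v,u=np.nonzero(mk);print('scene',st)
A=tri(t,(298.3,264.3),s,(334.2,268.6));B=tri(t,(331.7,255.3),s,(296.3,268.6));print(A,B,np.linalg.norm(A[0]-B[0]))
# plate corners on top (crop est) z=.028
cs=[(260+x/3,150+y/3) for x,y in[(72,275),(222,235),(268,400),(112,443)]];P=[onz(t,*q,.014)[:2] for q in cs];print(P,[np.linalg.norm(P[i]-P[i-1]) for i in range(4)])
# foot
p=t['pixels'].astype(int);print('foot',[onz(t,*q,.012)[:2] for q in[(397,263),(443,258)]],'grey',p[240,405])
E
```

```text
red top 317 331 198 213 324.0615384615385 205.44102564102565 [ 0.64714965 -0.01974823  0.306     ]
red scene 283 298 229 246 291.78735632183907
(array([0.55221976, 0.0358426 , 0.0670114 ]), np.float64(0.0013828045420562218)) (array([ 0.57113103, -0.04133059,  0.06575244]), np.float64(0.0029584285153264286)) 0.07946648304385154
[array([0.6080095 , 0.06902249]), array([ 0.6366738, -0.0489002]), array([ 0.50683993, -0.08130681]), array([0.47668226, 0.04069704])] [np.float64(0.13434722011848252), np.float64(0.12135651202051326), np.float64(0.13381712350649597), np.float64(0.12567586805897443)]
foot [array([ 0.55163741, -0.19497563]), array([ 0.56075098, -0.30417664])] grey [152 156 147]
```

```bash
python3 - <<'E'
from meas import *
t=load('top0');s=load('scene0')
def line(c,b,th,mn):
    for st,mk in dark(c,b,th):
        if st[2]<mn: continue
        v,u=np.nonzero(mk);print(st[0]+b[0],st[1]+b[1],st[2:]);
        for x in range(u.min(),u.max()+1,3): print((x+b[0],round(v[u==x].mean()+b[1],1),(u==x).sum()),end=' ')
        print()
line(t,(292,245,340,275),150,20)
line(s,(285,258,345,290),150,20)
print(t['pixels'][250:272,315].max(1)); print(s['pixels'][262:285,315].max(1))
E
```

```text
297 254 [36, 12, 102]
(297, np.float64(263.5), np.int64(2)) (300, np.float64(263.0), np.int64(3)) (303, np.float64(262.5), np.int64(2)) (306, np.float64(261.5), np.int64(2)) (309, np.float64(261.0), np.int64(3)) (312, np.float64(260.0), np.int64(3)) (315, np.float64(259.0), np.int64(3)) (318, np.float64(258.0), np.int64(3)) (321, np.float64(257.0), np.int64(3)) (324, np.float64(256.0), np.int64(3)) (327, np.float64(256.0), np.int64(3)) (330, np.float64(255.0), np.int64(3)) 
297 267 [38, 15, 150]
(297, np.float64(274.5), np.int64(14)) (300, np.float64(268.5), np.int64(2)) (303, np.float64(268.0), np.int64(3)) (306, np.float64(268.5), np.int64(2)) (309, np.float64(269.0), np.int64(3)) (312, np.float64(268.5), np.int64(2)) (315, np.float64(268.5), np.int64(2)) (318, np.float64(268.5), np.int64(2)) (321, np.float64(269.0), np.int64(3)) (324, np.float64(268.5), np.int64(2)) (327, np.float64(268.0), np.int64(3)) (330, np.float64(268.5), np.int64(2)) (333, np.float64(274.5), np.int64(14)) 
[229 228 229 229 229 229 234 190  99  98 121 212 232 229 228 229 228 229
 229 229 229 229]
[239 239 240 239 235 173 130 121 182 236 241 242 242 242 242 242 243 241
 229 185 186 238 243]
```

```bash
python3 - <<'E'
from meas import *
t=load('top0');s=load('scene0')
print(tri(t,(314.8,259.1),s,(316,268.7)))
for c,l in((t,[(314.8,259.1),(297,263.6),(332.6,254.6)]),(s,[(316,268.7),(334.9,268.6),(297,268.6)])):
    P=[onz(c,*q,.073) for q in l];print(P,np.linalg.norm(P[1]-P[2]))
print('knob tri',tri(t,(324.06,205.44),s,(290.8,229)))
for z in(.306,.266):print(onz(s,291,229 if z>.3 else 246,z))
E
```

```text
(array([ 0.56294157, -0.00149929,  0.06821081]), np.float64(0.0007838305736322138))
[array([ 0.56282959, -0.00186272,  0.073     ]), array([0.55380459, 0.03783902, 0.073     ]), array([ 0.57187994, -0.04167594,  0.073     ])] 0.08154352927550146
[array([ 5.66107072e-01, -2.01625596e-04,  7.30000000e-02]), array([0.55580844, 0.03887217, 0.073     ]), array([ 0.57595576, -0.0396252 ,  0.073     ])] 0.08104165954162314
knob tri (array([ 0.64855495, -0.02047886,  0.29772854]), np.float64(0.0011004870612293476))
[ 0.65501311 -0.01838134  0.306     ]
[ 0.66115671 -0.01848467  0.266     ]
```

Call:
carry_out(
  plan=[
    [[0, 0, -20, 0, 0, -0.122, 94], [0, 0, -20, 0, 0, -0.122, 94], [0, 0, -20, 0, 0, -0.122, 94], [0, 0, -20, 0, 0, -0.122, 94], [0, 0, -20, 0, 0, -0.122, 94], [0, 0, -20, 0, 0, -0.122, 94], [0, 0, -20, 0, 0, -0.122, 94], [0, 0, -20, 0, 0, -0.122, 94], [33.5, 10.4, 0, 0, 0, 0, 94], [33.5, 10.4, 0, 0, 0, 0, 94], [33.5, 10.4, 0, 0, 0, 0, 94], [33.5, 10.4, 0, 0, 0, 0, 94], [33.5, 10.4, 0, 0, 0, 0, 94], [33.5, 10.4, 0, 0, 0, 0, 94], [33.5, 10.4, 0, 0, 0, 0, 94], [33.5, 10.4, 0, 0, 0, 0, 94], [33.5, 10.4, 0, 0, 0, 0, 94], [33.5, 10.4, 0, 0, 0, 0, 94], [33.5, 10.4, 0, 0, 0, 0, 94], [33.5, 10.4, 0, 0, 0, 0, 94]],
  ],
)

```text
time_s: 1.77
ee_pos: [0.4195, -0.1193, 0.3654]
eef_rot: [-3.142, 0.0, 1.413]
force: [1.0, 0.3, 0.9]
grip_width: 0.0938
grip_force: 0.0
```

Call:
carry_out(
  plan=[
    [[16.8, 26.1, 0, 0, 0, 0, 94], [16.8, 26.1, 0, 0, 0, 0, 94], [16.8, 26.1, 0, 0, 0, 0, 94], [16.8, 26.1, 0, 0, 0, 0, 94], [16.8, 26.1, 0, 0, 0, 0, 94], [16.8, 26.1, 0, 0, 0, 0, 94], [16.8, 26.1, 0, 0, 0, 0, 94], [16.8, 26.1, 0, 0, 0, 0, 94], [0, 0, 0, 0, 0, 0, 94], [0, 0, 0, 0, 0, 0, 94]],
  ],
)

```text
time_s: 2.6
ee_pos: [0.6472, -0.0206, 0.3632]
eef_rot: [-3.138, 0.0, 1.414]
force: [-0.2, -0.1, -0.2]
grip_width: 0.0939
grip_force: 0.0
```

```bash
python3 - <<'E'
from meas import *
c=grab('wrist','w1');o=telemetry.get_obs();print(o['ee_pos'],o['force'],c['origin'],c['rotation'])
m=red(c,(0,0,640,480));n,l,s,ce=cv2.connectedComponentsWithStats(m)
for i in range(1,n):
    if s[i][4]>80: print(s[i],ce[i],onz(c,*ce[i],.306),onz(c,*ce[i],.286), proj(c,(.647,-.02,.306)))
E
```

```text
[ 0.64648999 -0.02107624  0.36447043] [-0.77516082 -0.71631992  0.84361265] [0.65988039 0.05812343 0.5427569 ] [ 2.86778355  0.00305747 -0.15662079]
[ 301  226   46   52 1570] [323.42229299 255.72356688] [ 0.64815257 -0.01937482  0.306     ] [ 0.64716187 -0.02592147  0.286     ] [321.63545313 257.02115727]
```

View pics/w1.png

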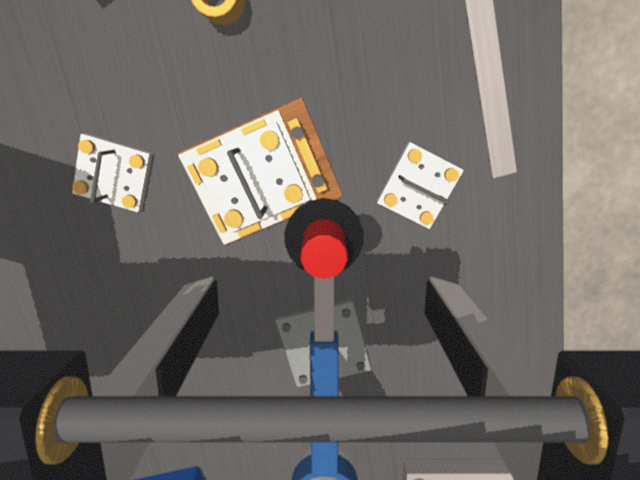

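The wrist view shows the knob top at (324,254), centred between the fingers, with the boom running down to the post. I'll descend and grip.

Call:
carry_out(
  plan=[
    [[0, -1, 19, 0, 0, 0, 94], [0, -1, 19, 0, 0, 0, 94], [0, 0, 19, 0, 0, 0, 94], [0, 0, 18, 0, 0, 0, 94], [0, 0, 10, 0, 0, 0, 94], [0, 0, 9, 0, 0, 0, 94], [0, 0, 0, 0, 0, 0, 94], [0, 0, 0, 0, 0, 0, 40], [0, 0, 0, 0, 0, 0, 40], [0, 0, 0, 0, 0, 0, 34], [0, 0, 0, 0, 0, 0, 20], [0, 0, 0, 0, 0, 0, 20], [0, 0, 0, 0, 0, 0, 20], [0, 0, 0, 0, 0, 0, 20]],
  ],
  squeeze=40,
)

```text
time_s: 3.82
ee_pos: [0.6446, -0.0208, 0.2715]
eef_rot: [3.141, 0.0, 1.413]
force: [0.1, -0.9, -0.8]
grip_width: 0.0506
grip_force: 0.0
```

```bash
python3 - <<'E'
from meas import *
o=telemetry.get_obs();print(o['ee_pos'],o['eef_rot'],o['force'],o['moment'],o['grip_width'],o['grip_force'])
c=load('w1')
p=[onz(c,*q,.012)[:2] for q in[(277,322),(351,301),(370,370),(299,387)]];print(p,np.mean(p,0),[np.linalg.norm(p[i]-p[i-1]) for i in range(4)])
E
```

```text
[ 0.64455573 -0.02079706  0.27154903] [3.14149407e+00 1.98025733e-06 1.41284405e+00] [ 0.07293329 -0.87425875 -0.82149152] [ 0.02376622 -0.08586675 -0.04073606] 0.050577103581087 0.0
[array([ 0.55615559, -0.19996014]), array([ 0.66035098, -0.18474296]), array([ 0.67233222, -0.29369635]), array([ 0.56846775, -0.30555614])] [ 0.61432663 -0.2459889 ] [np.float64(0.10631135437260708), np.float64(0.10530072216313321), np.float64(0.1096101773398763), np.float64(0.10453938819479897)]
```

Call:
carry_out(
  plan=[
    [[0, 1, 0, 0, 0, 0, 20], [0, 1, 0, 0, 0, 0, 20], [0, 0, 0, 0, 0, 0, 20], [0, 0, 0, 0, 0, 0, 20], [0, 0, 0, 0, 0, 0, 20], [0, 0, 0, 0, 0, 0, 20], [0, 0, 0, 0, 0, 0, 20], [0, 0, 0, 0, 0, 0, 20]],
  ],
)

```text
time_s: 4.48
ee_pos: [0.6465, -0.0211, 0.2715]
eef_rot: [3.142, 0.0, 1.413]
force: [0.2, 0.0, -0.2]
grip_width: 0.0272
grip_force: 40.0
```

```bash
cat > rows.py <<'E'
import numpy as np
from station import telemetry
def rows(target,n,zt=None,yaw=None,grip=20):
    o=telemetry.get_obs();p=np.array(o['ee_pos']);y=o['eef_rot'][2]
    t=np.array(target);dy=((yaw-y) if yaw is not None else 0)/n;d=(t-p)/n;out=[]
    for i in range(n):
        out.append([round(1e3*(d[0]*np.cos(y)+d[1]*np.sin(y)),1),round(1e3*(d[0]*np.sin(y)-d[1]*np.cos(y)),1),round(-1e3*d[2],1),0,0,round(-dy,4),grip]);y+=dy
    print(out,p)
E
python3 -c "
from rows import *
rows([.523,-.0105,.2715],12,yaw=1.933)"
```

```text
[[np.float64(-0.7), np.float64(-10.3), np.float64(-0.0), 0, 0, np.float64(-0.0433), 20], [np.float64(-0.3), np.float64(-10.3), np.float64(-0.0), 0, 0, np.float64(-0.0433), 20], [np.float64(0.2), np.float64(-10.3), np.float64(-0.0), 0, 0, np.float64(-0.0433), 20], [np.float64(0.6), np.float64(-10.3), np.float64(-0.0), 0, 0, np.float64(-0.0433), 20], [np.float64(1.0), np.float64(-10.3), np.float64(-0.0), 0, 0, np.float64(-0.0433), 20], [np.float64(1.5), np.float64(-10.2), np.float64(-0.0), 0, 0, np.float64(-0.0433), 20], [np.float64(1.9), np.float64(-10.1), np.float64(-0.0), 0, 0, np.float64(-0.0433), 20], [np.float64(2.4), np.float64(-10.1), np.float64(-0.0), 0, 0, np.float64(-0.0433), 20], [np.float64(2.8), np.float64(-9.9), np.float64(-0.0), 0, 0, np.float64(-0.0433), 20], [np.float64(3.2), np.float64(-9.8), np.float64(-0.0), 0, 0, np.float64(-0.0433), 20], [np.float64(3.7), np.float64(-9.7), np.float64(-0.0), 0, 0, np.float64(-0.0433), 20], [np.float64(4.1), np.float64(-9.5), np.float64(-0.0), 0, 0, np.float64(-0.0433), 20]] [ 0.64650444 -0.0211293   0.27145661]
```

Call:
carry_out(
  plan=[
    [[-0.7, -10.3, 0, 0, 0, -0.043, 20], [-0.3, -10.3, 0, 0, 0, -0.043, 20], [0.2, -10.3, 0, 0, 0, -0.043, 20], [0.6, -10.3, 0, 0, 0, -0.043, 20], [1, -10.3, 0, 0, 0, -0.043, 20], [1.5, -10.2, 0, 0, 0, -0.043, 20], [1.9, -10.1, 0, 0, 0, -0.043, 20], [2.4, -10.1, 0, 0, 0, -0.043, 20], [2.8, -9.9, 0, 0, 0, -0.043, 20], [3.2, -9.8, 0, 0, 0, -0.043, 20], [3.7, -9.7, 0, 0, 0, -0.043, 20], [4.1, -9.5, 0, 0, 0, -0.043, 20], [0, 0, 0, 0, 0, 0, 20], [0, 0, 0, 0, 0, 0, 20]],
  ],
)

```text
time_s: 5.65
ee_pos: [0.523, -0.0101, 0.2715]
eef_rot: [-3.142, -0.0, 1.928]
force: [-0.4, 1.0, -1.4]
grip_width: 0.0274
grip_force: 40.0
```

```bash
python3 - <<'E'
from meas import *
c=grab('scene','s2');t=grab('top','t2');o=telemetry.get_obs();print(o['ee_pos'],o['eef_rot'],o['force'],o['moment'],o['grip_width'])
a=c['pixels'][200:340,235:395,::-1];b=grab('wrist','w2')['pixels'][:,:,::-1]
cv2.imwrite('pics/c2.png',np.hstack([cv2.resize(a,(480,420),interpolation=2),cv2.resize(b[:,100:540],(310,420))]))
E
```

```text
[ 0.52342218 -0.01019034  0.27138489] [-3.14149028e+00 -9.44112551e-05  1.92744667e+00] [-0.95812133 -0.76454106 -1.01491829] [ 0.06387155  0.01089861 -0.16414685] 0.027556125736610287
```

View pics/c2.png

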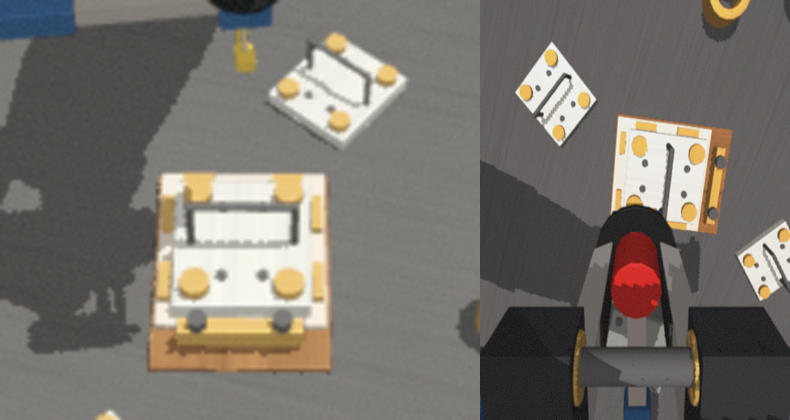

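```bash
python3 - <<'E'
from meas import *
for n in('w1','w2'):
    c=load(n)
    m=red(c,(0,0,640,480));p=c['pixels'].astype(int)
    n,l,s,ce=cv2.connectedComponentsWithStats(m);i=1+s[1:,4].argmax();print(s[i])
    u0,v0,w,h=s[i][:4]; r=w/2; print(onz(c,u0+w/2-.5,v0+h-r-.5,.306))
E
```

```text
[ 301  226   46   52 1570]
[ 0.6483132  -0.01864128  0.306     ]
[ 287  299   69   64 2592]
[ 0.5222959  -0.00712628  0.306     ]
```

Call:
carry_out(
  plan=[
    [[0, 0, 5, 0, 0, 0, 20], [0, 0, 10, 0, 0, 0, 20], [0, 0, 10, 0, 0, 0, 20], [0, 0, 10, 0, 0, 0, 20], [0, 0, 10, 0, 0, 0, 20], [0, 0, 10, 0, 0, 0, 20], [0, 0, 10, 0, 0, 0, 20], [0, 0, 10, 0, 0, 0, 20], [0, 0, 10, 0, 0, 0, 20], [0, 0, 10, 0, 0, 0, 20], [0, 0, 10, 0, 0, 0, 20], [0, 0, 10, 0, 0, 0, 20], [0, 0, 10, 0, 0, 0, 20], [0, 0, 10, 0, 0, 0, 20], [0, 0, 6, 0, 0, 0, 20], [0, 0, 0, 0, 0, 0, 20], [0, 0, 0, 0, 0, 0, 20]],
  ],
)

```text
time_s: 7.22
ee_pos: [0.5239, -0.0103, 0.1309]
eef_rot: [3.14, 0.001, 1.928]
force: [-1.5, 0.3, 13.7]
grip_width: 0.0276
grip_force: 40.0
```

```bash
python3 - <<'E'
from meas import *
c=grab('scene','s3');o=telemetry.get_obs();print(o['ee_pos'],o['eef_rot'],o['force'],o['moment'],o['grip_width'])
a=c['pixels'][200:340,235:395,::-1];b=grab('wrist','w3')['pixels'][:,:,::-1]
cv2.imwrite('pics/c3.png',np.hstack([cv2.resize(a,(480,420),interpolation=2),cv2.resize(b[:,100:540],(310,420))]))
E
```

```text
[ 0.52398106 -0.01028897  0.13110109] [3.13952193e+00 1.16511169e-03 1.92842087e+00] [-1.02887965  0.94709709 12.90916587] [-0.36391039  0.14516025 -0.25259008] 0.02730262014977533
```

View pics/c3.png

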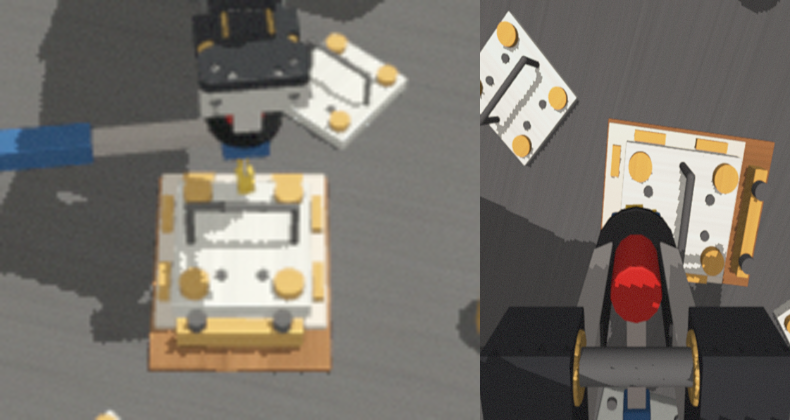

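The scene crop shows the hook tip at (246,175), beside the bail and level with its middle. The vertical force is about 13.5 N, which matches lift 0.14, so the grip hasn't slipped. Next I'll ease the hook towards the bail.

Call:
carry_out(
  plan=[
    [[-0.3, 2.5, 0, 0, 0, 0.01, 20], [-0.3, 2.5, 0, 0, 0, 0.01, 20], [-0.3, 2.5, 0, 0, 0, 0.01, 20], [-0.3, 2.5, 0, 0, 0, 0.01, 20], [-0.2, 2.5, 0, 0, 0, 0.01, 20], [-0.2, 2.5, 0, 0, 0, 0.01, 20], [-0.2, 2.5, 0, 0, 0, 0.01, 20], [0, 0, 0, 0, 0, 0, 20]],
  ],
)

```text
time_s: 7.98
ee_pos: [0.5415, -0.0063, 0.1313]
eef_rot: [3.139, 0.001, 1.858]
force: [-0.6, 0.6, 13.3]
grip_width: 0.0275
grip_force: 40.0
```

```bash
cat > feel.py <<'E'
from meas import *
import sys
F=[]
for i in range(8): c=optics.camera('top' if i<7 else 'scene');F.append(telemetry.get_obs()['force'])
F=np.array(F);o=telemetry.get_obs();f=F.mean(0);n=np.array([.975,.223]);b=np.array([.223,-.975])
print('p',o['ee_pos'].round(4),'yaw',o['eef_rot'][2].round(3),'F',f.round(2),'Fy',round(f[:2]@n,2),'Fx',round(f[:2]@b,2),'t',o['time_s'],'adv',round(1e3*(o['ee_pos'][:2]-[.5239,-.0103])@n,1))
# plate via orange/brown nest-fixed vs bail in scene: bar line
p=c['pixels'];cv2.imwrite('pics/'+sys.argv[1]+'.png',p[:,:,::-1]);pickle.dump(c,open(sys.argv[1]+'.pkl','wb'))
for st,mk in dark(c,(285,258,345,310),150):
    if st[2]>20: print('dark',st[0]+285,st[1]+258,st[2:])
E
python3 feel.py f1
```

```text
p [ 0.5413 -0.0064  0.1314] yaw 1.858 F [-0.63  0.05 12.4 ] Fy -0.6 Fx -0.19 t 8.3833 adv 17.8
dark 296 266 [39, 16, 201]
```

Call:
carry_out(
  plan=[
    [[-0.1, 2, 0, 0, 0, 0.008, 20], [-0.1, 2, 0, 0, 0, 0.008, 20], [-0.1, 2, 0, 0, 0, 0.008, 20], [-0.1, 2, 0, 0, 0, 0.008, 20], [-0.1, 2, 0, 0, 0, 0.008, 20], [0, 0, 0, 0, 0, 0, 20]],
  ],
)

```text
time_s: 8.88
ee_pos: [0.5512, -0.0041, 0.1313]
eef_rot: [3.139, 0.001, 1.818]
force: [-0.1, 1.2, 13.5]
grip_width: 0.0272
grip_force: 40.0
```

```bash
python3 feel.py f2
```

```text
p [ 0.551  -0.0041  0.1313] yaw 1.818 F [-0.8   0.53 12.7 ] Fy -0.66 Fx -0.7 t 9.2833 adv 27.8
dark 296 267 [39, 15, 192]
```

Call:
carry_out(
  plan=[
    [[0, 1.5, 0, 0, 0, 0.006, 20], [0, 1.5, 0, 0, 0, 0.006, 20], [0, 1.5, 0, 0, 0, 0.006, 20], [0, 1.5, 0, 0, 0, 0.006, 20], [0, 0, 0, 0, 0, 0, 20]],
  ],
)

```text
time_s: 9.7
ee_pos: [0.5569, -0.0027, 0.1313]
eef_rot: [3.139, 0.001, 1.794]
force: [-1.4, 0.2, 13.0]
grip_width: 0.0274
grip_force: 40.0
```

```bash
python3 feel.py f3
```

```text
p [ 0.5568 -0.0027  0.1314] yaw 1.794 F [-0.54 -0.02 12.61] Fy -0.53 Fx -0.1 t 10.1 adv 33.8
dark 285 258 [50, 52, 495]
```

Call:
carry_out(
  plan=[
    [[0, 1.5, 0, 0, 0, 0.006, 20], [0, 1.5, 0, 0, 0, 0.006, 20], [0, 1.5, 0, 0, 0, 0.006, 20], [0, 1.5, 0, 0, 0, 0.006, 20], [0, 0, 0, 0, 0, 0, 20]],
  ],
)

```text
time_s: 10.52
ee_pos: [0.5628, -0.0014, 0.1313]
eef_rot: [3.139, 0.001, 1.77]
force: [-0.9, 0.8, 12.8]
grip_width: 0.0276
grip_force: 40.0
```

```bash
python3 feel.py f4
```

```text
p [ 0.5627 -0.0014  0.1314] yaw 1.771 F [-0.73  0.41 12.78] Fy -0.62 Fx -0.56 t 10.9167 adv 39.8
dark 285 258 [60, 52, 609]
```

Call:
carry_out(
  plan=[
    [[0, 1.5, 0, 0, 0, 0.006, 20], [0, 1.5, 0, 0, 0, 0.006, 20], [0, 1.5, 0, 0, 0, 0.006, 20], [0, 0, 0, 0, 0, 0, 20]],
  ],
)

```text
time_s: 11.25
ee_pos: [0.5672, -0.0005, 0.1313]
eef_rot: [3.139, 0.001, 1.752]
force: [-1.2, -0.1, 12.7]
grip_width: 0.0275
grip_force: 40.0
```

```bash
python3 feel.py f5; python3 - <<'E'
from meas import *
im=[load(n)['pixels'][230:330,270:360,::-1] for n in('f1','f5')]
cv2.imwrite('pics/c5.png',np.hstack([cv2.resize(i,(360,400),interpolation=2) for i in im]))
E
```

```text
p [ 0.5671 -0.0006  0.1314] yaw 1.753 F [-0.53  0.3  12.99] Fy -0.45 Fx -0.41 t 11.65 adv 44.3
dark 285 258 [60, 52, 667]
```

View pics/c5.png

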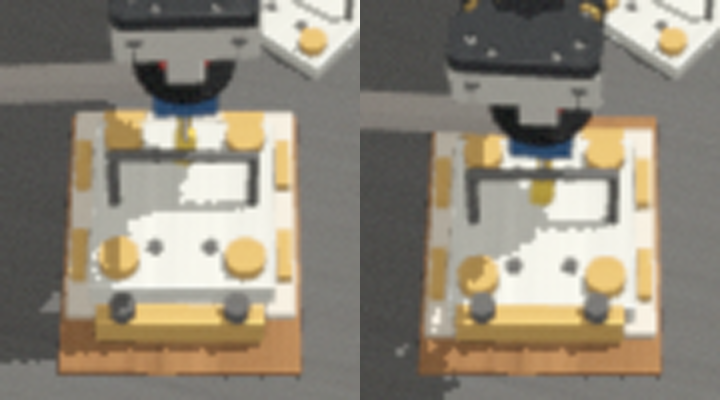

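The plate has slid about 9 mm along with its tray, and the beak is under the bail and centred on it. I'll keep easing it on by feel.

Call:
carry_out(
  plan=[
    [[0.1, 1.5, 0, 0, 0, 0.006, 20], [0.1, 1.5, 0, 0, 0, 0.006, 20], [0.1, 1.5, 0, 0, 0, 0.006, 20], [0, 0, 0, 0, 0, 0, 20]],
  ],
)

```text
time_s: 11.98
ee_pos: [0.5714, 0.0005, 0.1313]
eef_rot: [3.139, 0.001, 1.734]
force: [-1.0, -0.6, 12.6]
grip_width: 0.0276
grip_force: 40.0
```

```bash
python3 feel.py f6
```

```text
p [5.714e-01 5.000e-04 1.313e-01] yaw 1.735 F [-0.87 -0.08 12.  ] Fy -0.87 Fx -0.11 t 12.3833 adv 48.7
dark 285 258 [50, 52, 670]
```

Call:
carry_out(
  plan=[
    [[0.1, 1.5, 0, 0, 0, 0.006, 20], [0.1, 1.5, 0, 0, 0, 0.006, 20], [0.1, 1.5, 0, 0, 0, 0.006, 20], [0, 0, 0, 0, 0, 0, 20]],
  ],
)

```text
time_s: 12.72
ee_pos: [0.5757, 0.0014, 0.1313]
eef_rot: [3.14, 0.001, 1.716]
force: [-3.0, 0.2, 12.2]
grip_width: 0.0276
grip_force: 40.0
```

```bash
python3 feel.py f7
```

```text
p [0.5756 0.0014 0.1313] yaw 1.717 F [-2.24 -0.57 12.39] Fy -2.31 Fx 0.06 t 13.1167 adv 53.0
dark 285 258 [50, 52, 677]
```

Call:
carry_out(
  plan=[
    [[0.1, 1, 0, 0, 0, 0.004, 20], [0.1, 1, 0, 0, 0, 0.004, 20], [0.1, 1, 0, 0, 0, 0.004, 20], [0, 0, 0, 0, 0, 0, 20]],
  ],
)

```text
time_s: 13.45
ee_pos: [0.5785, 0.002, 0.1314]
eef_rot: [3.14, 0.001, 1.704]
force: [-4.4, -1.3, 15.5]
grip_width: 0.0272
grip_force: 40.0
```

```bash
python3 feel.py f8
```

```text
p [0.5784 0.002  0.1314] yaw 1.704 F [-3.73 -1.34 14.33] Fy -3.93 Fx 0.47 t 13.85 adv 55.9
dark 285 258 [50, 52, 669]
```

Call:
carry_out(
  plan=[
    [[0.1, 1, 0, 0, 0, 0.004, 20], [0.1, 1, 0, 0, 0, 0.004, 20], [0, 0, 0, 0, 0, 0, 20]],
  ],
)

```text
time_s: 14.1
ee_pos: [0.58, 0.0023, 0.1314]
eef_rot: [3.141, 0.001, 1.696]
force: [-7.7, -2.6, 17.3]
grip_width: 0.0274
grip_force: 40.0
```

```bash
python3 feel.py f9
```

```text
p [0.5799 0.0023 0.1314] yaw 1.696 F [-7.4  -2.87 16.67] Fy -7.85 Fx 1.15 t 14.5 adv 57.5
dark 285 258 [60, 52, 692]
```

Call:
carry_out(
  plan=[
    [[0, -0.7, 0, 0, 0, 0, 20], [0, 0, 0, 0, 0, 0, 20]],
  ],
)

```text
time_s: 14.67
ee_pos: [0.5796, 0.0023, 0.1315]
eef_rot: [3.14, 0.001, 1.696]
force: [-4.4, -1.7, 14.4]
grip_width: 0.0273
grip_force: 40.0
```

```bash
python3 feel.py f10; python3 - <<'E'
from meas import *
ref=load('f5')['pixels'];a0=load('f1')['pixels']
boxes={'legR':(324,268,342,288),'boss':(322,290,334,305),'tray':(346-16,262,350,280)}
for n in('f1','f2','f3','f4','f5','f6','f7','f8','f9','f10'):
    p=load(n)['pixels'];out=[]
    for k,(x0,y0,x1,y1) in boxes.items():
        T=cv2.resize(ref[y0:y1,x0:x1],None,fx=8,fy=8,interpolation=2);S=cv2.resize(p[y0-9:y1+9,x0-4:x1+4],None,fx=8,fy=8,interpolation=2)
        r=cv2.matchTemplate(S,T,cv2.TM_CCOEFF_NORMED);_,m,_,l=cv2.minMaxLoc(r);out.append((k,l[0]/8-4,l[1]/8-9,round(m,2)))
    print(n,out)
s=load('f5')
A=onz(s,316,270,.07);B=onz(s,316,280,.07);print((B-A)/10)
i=[load(n)['pixels'][245:310,290:345,::-1] for n in('f5','f10')]
cv2.imwrite('pics/c10.png',np.hstack([cv2.resize(k,(390,460),interpolation=2) for k in i]))
E
```

```text
p [0.5796 0.0023 0.1315] yaw 1.696 F [-4.79 -2.49 15.35] Fy -5.22 Fx 1.36 t 15.0667 adv 57.1
dark 285 258 [60, 52, 699]
f1 [('legR', 0.0, -4.5, 0.99), ('boss', 0.0, -5.0, 0.97), ('tray', 0.0, -4.25, 0.99)]
f2 [('legR', 0.0, -4.5, 0.99), ('boss', 0.0, -5.0, 0.97), ('tray', 0.0, -4.25, 0.99)]
f3 [('legR', 0.0, -3.875, 0.99), ('boss', 0.125, -4.25, 0.98), ('tray', 0.0, -3.625, 0.99)]
f4 [('legR', 0.0, -1.75, 0.99), ('boss', 0.0, -1.875, 0.97), ('tray', 0.0, -1.625, 1.0)]
f5 [('legR', 0.0, 0.0, 1.0), ('boss', 0.0, 0.0, 1.0), ('tray', 0.0, 0.0, 1.0)]
f6 [('legR', 0.0, 0.25, 0.99), ('boss', 0.0, 0.25, 1.0), ('tray', 0.0, 0.25, 1.0)]
f7 [('legR', 0.0, 0.25, 0.99), ('boss', 0.0, 0.25, 1.0), ('tray', 0.0, 0.25, 1.0)]
f8 [('legR', 0.0, 0.25, 0.99), ('boss', 0.0, 0.25, 1.0), ('tray', 0.0, 0.25, 1.0)]
f9 [('legR', 0.0, 0.25, 0.99), ('boss', 0.0, 0.25, 1.0), ('tray', 0.0, 0.25, 1.0)]
f10 [('legR', 0.0, 0.25, 0.99), ('boss', 0.0, 0.25, 1.0), ('tray', 0.0, 0.25, 1.0)]
[0.00249013 0.00066088 0.        ]
```

View pics/c10.png

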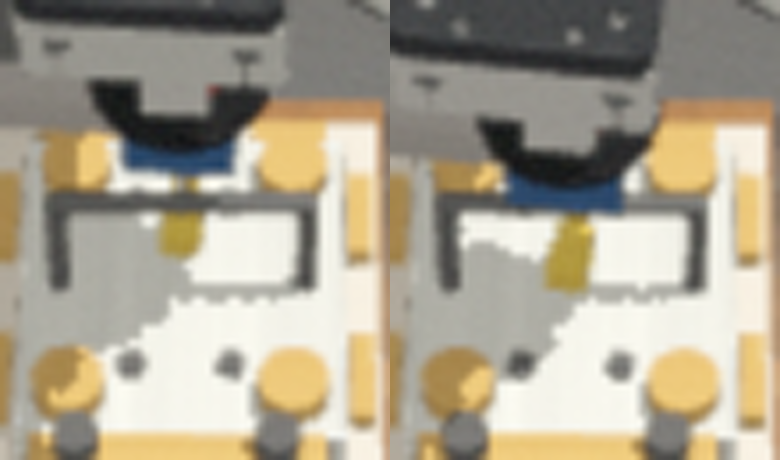

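The plate has been against the stop since about 45 mm of advance and is not tipped. The hook has gone roughly 12 mm further, so the bail is at the shank, and the beak shows past the bar at (570,260). I'll ease off the sideways force and raise the hook gently.

Call:
carry_out(
  plan=[
    [[0, -0.7, 0, 0, 0, 0, 20], [0, 0, -1, 0, 0, 0, 20], [0, 0, -1.5, 0, 0, 0, 20], [0, 0, -1.5, 0, 0, 0, 20], [0, 0, -1.5, 0, 0, 0, 20], [0, 0, -1.5, 0, 0, 0, 20], [0, 0, -1.5, 0, 0, 0, 20], [0, 0, -1.5, 0, 0, 0, 20], [0, 0, 0, 0, 0, 0, 20]],
  ],
)

```text
time_s: 15.82
ee_pos: [0.5792, 0.0025, 0.1415]
eef_rot: [3.139, 0.001, 1.697]
force: [-2.6, 0.0, 13.4]
grip_width: 0.0278
grip_force: 40.0
```

```bash
python3 feel.py f11
```

```text
p [0.5792 0.0025 0.1414] yaw 1.697 F [-2.16 -0.45 13.92] Fy -2.2 Fx -0.05 t 16.2167 adv 56.7
dark 285 258 [60, 52, 701]
```

Call:
carry_out(
  plan=[
    [[0, 0, -1.5, 0, 0, 0, 20], [0, 0, -1.5, 0, 0, 0, 20], [0, 0, -1.5, 0, 0, 0, 20], [0, 0, -1.5, 0, 0, 0, 20], [0, 0, -1, 0, 0, 0, 20], [0, 0, 0, 0, 0, 0, 20]],
  ],
)

```text
time_s: 16.72
ee_pos: [0.5792, 0.0025, 0.1485]
eef_rot: [3.139, 0.001, 1.697]
force: [-2.6, 0.0, 13.8]
grip_width: 0.0274
grip_force: 40.0
```

```bash
python3 feel.py f12
```

```text
p [0.5793 0.0025 0.1487] yaw 1.697 F [-2.05 -0.2  15.15] Fy -2.04 Fx -0.26 t 17.1167 adv 56.9
dark 285 258 [60, 52, 633]
```

Call:
carry_out(
  plan=[
    [[0, -0.7, 0, 0, 0, 0, 20], [0, -0.6, 0, 0, 0, 0, 20], [0, 0, -1, 0, 0, 0, 20], [0, 0, -1, 0, 0, 0, 20], [0, 0, 0, 0, 0, 0, 20]],
  ],
)

```text
time_s: 17.53
ee_pos: [0.5781, 0.0024, 0.1505]
eef_rot: [3.139, 0.001, 1.697]
force: [0.3, -0.1, 12.1]
grip_width: 0.0273
grip_force: 40.0
```

```bash
python3 feel.py f13;  python3 - <<'E'
from meas import *
ref=load('f10')['pixels']
for n in('f11','f12','f13'):
    p=load(n)['pixels'];out=[]
    for k,(x0,y0,x1,y1) in {'legR':(324,268,342,288),'boss':(322,290,334,305),'tray':(346-16,262,350,280)}.items():
        T=cv2.resize(ref[y0:y1,x0:x1],None,fx=8,fy=8,interpolation=2);S=cv2.resize(p[y0-9:y1+9,x0-4:x1+4],None,fx=8,fy=8,interpolation=2)
        r=cv2.matchTemplate(S,T,cv2.TM_CCOEFF_NORMED);_,m,_,l=cv2.minMaxLoc(r);out.append((k,l[0]/8-4,l[1]/8-9,round(m,2)))
    print(n,out)
E
```

```text
p [0.5781 0.0024 0.1504] yaw 1.697 F [ 0.21  0.18 12.68] Fy 0.25 Fx -0.12 t 17.9333 adv 55.7
dark 285 258 [60, 52, 429]
dark 296 271 [39, 16, 171]
f11 [('legR', 0.0, 0.0, 1.0), ('boss', 0.0, 0.0, 1.0), ('tray', 0.0, 0.0, 1.0)]
f12 [('legR', 0.0, 0.0, 1.0), ('boss', 0.0, 0.0, 1.0), ('tray', 0.0, 0.0, 1.0)]
f13 [('legR', 0.0, 0.0, 1.0), ('boss', 0.0, 0.0, 1.0), ('tray', 0.0, 0.0, 1.0)]
```

Call:
carry_out(
  plan=[
    [[0, 0, -1, 0, 0, 0, 20], [0, 0, -1, 0, 0, 0, 20], [0, 0, 0, 0, 0, 0, 20]],
  ],
)

```text
time_s: 18.18
ee_pos: [0.5774, 0.0024, 0.1513]
eef_rot: [3.141, 0.0, 1.697]
force: [0.4, -0.3, 3.6]
grip_width: 0.0275
grip_force: 40.0
```

```bash
python3 feel.py f14
```

```text
p [0.5771 0.0025 0.1514] yaw 1.697 F [1.06 0.28 3.58] Fy 1.09 Fx -0.03 t 18.5833 adv 54.8
dark 285 258 [60, 52, 420]
dark 296 271 [39, 15, 191]
```

Call:
carry_out(
  plan=[
    [[0, 0, -1, 0, 0, 0, 20], [0, 0, -1, 0, 0, 0, 20], [0, 0, 0, 0, 0, 0, 20]],
  ],
)

```text
time_s: 18.83
ee_pos: [0.5771, 0.0025, 0.1536]
eef_rot: [3.142, -0.0, 1.697]
force: [0.0, 0.2, 2.8]
grip_width: 0.0273
grip_force: 40.0
```

```bash
python3 feel.py f15; python3 - <<'E'
from meas import *
ref=load('f10')['pixels']
for n in('f14','f15'):
    p=load(n)['pixels'];out=[]
    for k,(x0,y0,x1,y1) in {'legR':(324,268,342,288),'boss':(322,290,334,305),'tray':(346-16,262,350,280)}.items():
        T=cv2.resize(ref[y0:y1,x0:x1],None,fx=8,fy=8,interpolation=2);S=cv2.resize(p[y0-9:y1+9,x0-4:x1+4],None,fx=8,fy=8,interpolation=2)
        r=cv2.matchTemplate(S,T,cv2.TM_CCOEFF_NORMED);_,m,_,l=cv2.minMaxLoc(r);out.append((k,l[0]/8-4,l[1]/8-9,round(m,2)))
    print(n,out)
E
```

```text
p [0.5771 0.0025 0.1535] yaw 1.697 F [0.65 0.7  3.71] Fy 0.79 Fx -0.54 t 19.2333 adv 54.7
dark 285 258 [60, 52, 406]
dark 296 269 [39, 17, 174]
f14 [('legR', 0.125, -0.5, 0.98), ('boss', 0.125, -0.625, 0.99), ('tray', 0.0, -0.25, 0.99)]
f15 [('legR', 0.125, -0.875, 0.97), ('boss', 0.25, -1.125, 0.99), ('tray', 0.0, -0.5, 0.98)]
```

The load came on at TCP z ≈ 0.151, which puts the seat at 72 mm, exactly the bail height, so the bail is resting in the bowl. I'll keep easing it up.

Call:
carry_out(
  plan=[
    [[0, 0, -1, 0, 0, 0, 20], [0, 0, -2, 0, 0, 0, 20], [0, 0, -2, 0, 0, 0, 20], [0, 0, -2, 0, 0, 0, 20], [0, 0, -2, 0, 0, 0, 20], [0, 0, -2, 0, 0, 0, 20], [0, 0, -2, 0, 0, 0, 20], [0, 0, -2, 0, 0, 0, 20], [0, 0, -2, 0, 0, 0, 20], [0, 0, -2, 0, 0, 0, 20], [0, 0, -2, 0, 0, 0, 20], [0, 0, -2, 0, 0, 0, 20], [0, 0, -2, 0, 0, 0, 20], [0, 0, -2, 0, 0, 0, 20], [0, 0, -2, 0, 0, 0, 20], [0, 0, -2, 0, 0, 0, 20], [0, 0, -1, 0, 0, 0, 20], [0, 0, 0, 0, 0, 0, 20]],
  ],
)

```text
time_s: 20.73
ee_pos: [0.5772, 0.0025, 0.1857]
eef_rot: [3.141, -0.0, 1.697]
force: [0.7, 0.8, 1.5]
grip_width: 0.0274
grip_force: 40.0
```

```bash
python3 feel.py f16; python3 - <<'E'
from meas import *
a=load('f16')['pixels'][210:310,270:370,::-1];b=grab('wrist','w16')['pixels'][:,:,::-1]
cv2.imwrite('pics/c16.png',np.hstack([cv2.resize(a,(480,480),interpolation=2),cv2.resize(b[:,100:540],(310,480))]))
E
```

```text
p [0.5771 0.0025 0.1854] yaw 1.697 F [0.65 0.45 1.14] Fy 0.73 Fx -0.29 t 21.1333 adv 54.8
dark 295 262 [40, 15, 177]
```

View pics/c16.png

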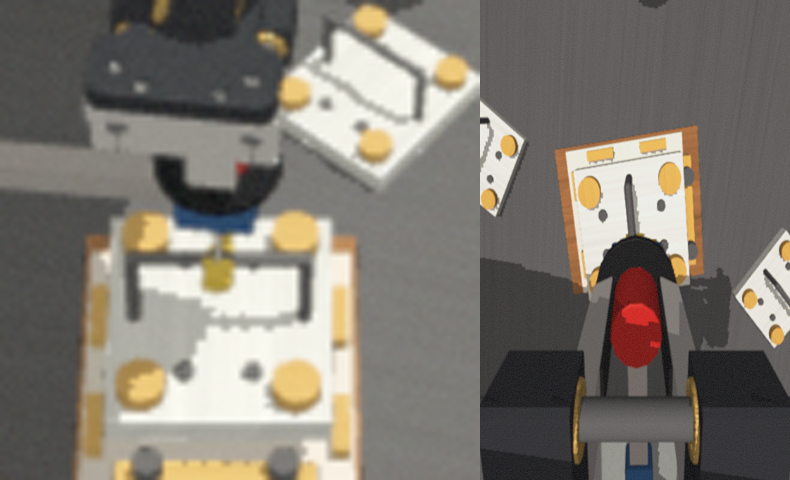

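Call:
carry_out(
  plan=[
    [[0, 0, -1, 0, 0, 0, 20], [0, 0, -2, 0, 0, 0, 20], [0, 0, -2, 0, 0, 0, 20], [0, 0, -2, 0, 0, 0, 20], [0, 0, -2, 0, 0, 0, 20], [0, 0, -2, 0, 0, 0, 20], [0, 0, -2, 0, 0, 0, 20], [0, 0, -2, 0, 0, 0, 20], [0, 0, -1, 0, 0, 0, 20], [0, 0, 0, 0, 0, 0, 20]],
  ],
)

```text
time_s: 22.02
ee_pos: [0.5772, 0.0025, 0.2017]
eef_rot: [3.141, -0.0, 1.697]
force: [1.0, 0.2, -0.4]
grip_width: 0.0275
grip_force: 40.0
```

```bash
python3 feel.py f17
```

```text
p [0.5771 0.0025 0.2014] yaw 1.697 F [0.64 0.52 0.39] Fy 0.74 Fx -0.36 t 22.4167 adv 54.8
dark 295 258 [40, 15, 186]
```

Call:
carry_out(
  plan=[
    [[0, 0, -1, 0, 0, 0, 20], [0, 0, -2, 0, 0, 0, 20], [0, 0, -2, 0, 0, 0, 20], [0, 0, -2, 0, 0, 0, 20], [0, 0, -2, 0, 0, 0, 20], [0, 0, -2, 0, 0, 0, 20], [0, 0, -1, 0, 0, 0, 20], [0, 0, 0, 0, 0, 0, 20], [0, 0, 0, 0, 0, 0, 20]],
  ],
)

```text
time_s: 23.17
ee_pos: [0.5771, 0.0025, 0.2136]
eef_rot: [3.141, 0.0, 1.697]
force: [0.6, -0.9, -1.4]
grip_width: 0.0273
grip_force: 40.0
```

```bash
python3 feel.py f18
```

```text
p [0.5771 0.0025 0.2135] yaw 1.697 F [ 0.69  0.33 -0.96] Fy 0.74 Fx -0.17 t 23.5667 adv 54.7
```

Call:
carry_out(
  plan=[
    [[0, 0, 0, 0, 0, 0, 20], [0, 0, 0, 0, 0, 0, 20], [0, 0, 0, 0, 0, 0, 32], [0, 0, 0, 0, 0, 0, 36], [0, 0, 0, 0, 0, 0, 44], [0, 0, 0, 0, 0, 0, 60], [0, 0, 0, 0, 0, 0, 80], [0, 0, 0, 0, 0, 0, 80], [0, 0, 0, 0, 0, 0, 80], [0, 0, 0, 0, 0, 0, 80], [0, 0, 0, 0, 0, 0, 80], [0, 0, 0, 0, 0, 0, 80]],
  ],
  squeeze=5,
)

```text
time_s: 24.57
ee_pos: [0.5771, 0.0025, 0.2134]
eef_rot: [-3.142, -0.0, 1.697]
force: [0.2, -0.6, 0.5]
grip_width: 0.0798
grip_force: 0.0
```

```bash
python3 feel.py f19
```

```text
p [0.5771 0.0025 0.2134] yaw 1.697 F [-0.03 -0.17 -0.13] Fy -0.07 Fx 0.16 t 24.9667 adv 54.7
dark 295 259 [40, 15, 178]
```

Released, with no force left on the fingers. I'll retreat straight up, let the plate settle, and check.

Call:
carry_out(
  plan=[
    [[0, 0, -5, 0, 0, 0, 80], [0, 0, -15, 0, 0, 0, 80], [0, 0, -20, 0, 0, 0, 80], [0, 0, -20, 0, 0, 0, 80], [0, 0, -20, 0, 0, 0, 80], [0, 0, -20, 0, 0, 0, 80], [0, 0, -20, 0, 0, 0, 80], [0, 0, 0, 0, 0, 0, 80], [0, 0, 0, 0, 0, 0, 80], [0, 0, 0, 0, 0, 0, 80], [0, 0, 0, 0, 0, 0, 80], [0, 0, 0, 0, 0, 0, 80], [0, 0, 0, 0, 0, 0, 80], [0, 0, 0, 0, 0, 0, 80], [0, 0, 0, 0, 0, 0, 80], [0, 0, 0, 0, 0, 0, 80], [0, 0, 0, 0, 0, 0, 80], [0, 0, 0, 0, 0, 0, 80]],
  ],
)

```text
time_s: 26.47
ee_pos: [0.5771, 0.0025, 0.3334]
eef_rot: [3.142, -0.0, 1.697]
force: [-0.5, -0.4, 0.4]
grip_width: 0.0801
grip_force: 0.0
```

```bash
python3 feel.py f20; python3 feel.py f21; python3 - <<'E'
from meas import *
x,y=load('f20')['pixels'].astype(int),load('f21')['pixels'].astype(int)
print('moving px',(abs(x-y).max(2)[200:320,260:370]>40).sum())
a=load('f21')['pixels'][200:310,265:375,::-1];cv2.imwrite('pics/c21.png',cv2.resize(a,(600,600),interpolation=2))
E
```

```text
p [0.5771 0.0025 0.3334] yaw 1.697 F [ 0.1  -0.15 -0.26] Fy 0.06 Fx 0.17 t 26.8667 adv 54.7
dark 296 259 [39, 16, 170]
p [0.5771 0.0025 0.3335] yaw 1.697 F [ 0.02 -0.32 -0.43] Fy -0.05 Fx 0.31 t 27.2667 adv 54.7
dark 296 259 [39, 16, 170]
moving px 0
```

View pics/c21.png

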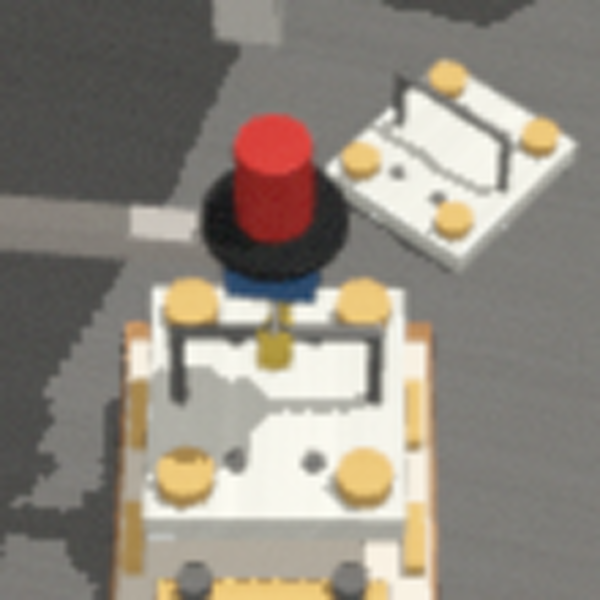

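The plate hangs still and clear of the nest. The bail is in the hook at (275,340), the latch lies across the mouth, and the knob is free at (273,180).

```bash
python3 -c "
from station import ctrl
print(ctrl.hand_in())"
```

```text
the job is handed in; nothing more can be done
None
```

I handed the job in at about 27 s: the die plate hangs still on the balancer, clear above its nest, with the bail in the hook, the latch shut as far as the last picture shows, and the knob released; no score came back.

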